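# Pump the heat sinks up to the inspection camera

### The job

Fold both carton flaps right back so they stay open, take out every heat sink and lay each one flat and centred across the two rails of the ratchet lift, lengthwise from rail to rail, while the lift is still low. Then hold the lift's lever handle and pump it up and down until the rails are at the top of their travel, and let go with all the heat sinks still lying on the rails. Do not disturb the other things on the bench.

Things in the scene. Friction and masses are not known exactly. Their poses are not given: they have to be found in the camera images.
- carton: brown cardboard carton fixed to the bench, open on top but for two flaps; outside 150 (x) x 336 (y) x 65 mm high, walls and floor 4 mm. Origin at the centre of its underside, x across its short side, away from the robot at yaw 0
- flap_near (a joint): angle of the flap on the carton's robot-side (-x) long edge: 0 lying flat over the carton, 1.57 standing upright, 2.7 folded right back outside (stop); starts ajar at about 0.75 to 1.1 and stays where it is left (stiff hinge, under 1 N at the edge)
- flap_far (a joint): the same for the flap on the carton's far (+x) long edge
- hinge_near (a point): middle of the near flap's hinge line, on the carton's top rim (65 mm up); the hinge runs along the carton's y
- hinge_far (a point): middle of the far flap's hinge line, as hinge_near
- edge_near (a point): middle of the near flap's free edge; the flap is cardboard 66 mm wide from hinge to edge, 324 mm long, 4 mm thick, so that ajar as they start a slot of 50 mm or more is left between the two edges. Pushed from within, an edge wants lifting as well as pushing outward, or it may jam
- edge_far (a point): middle of the far flap's free edge, as edge_near
- sink0_mid (a point): a heat sink: bright aluminium, square finned bar 60 long x 32 x 32 mm, its four long sides alike, about 130 g; may be absent. The point is its centre, 16 mm above what it lies on; its own x axis runs along its 60 mm length. At the start it lies on the carton's floor with its length roughly along the carton's x
- sink1_mid (a point): a heat sink: bright aluminium, square finned bar 60 long x 32 x 32 mm, its four long sides alike, about 130 g; may be absent. The point is its centre, 16 mm above what it lies on; its own x axis runs along its 60 mm length. At the start it lies on the carton's floor with its length roughly along the carton's x
- sink2_mid (a point): a heat sink: bright aluminium, square finned bar 60 long x 32 x 32 mm, its four long sides alike, about 130 g; may be absent. The point is its centre, 16 mm above what it lies on; its own x axis runs along its 60 mm length. At the start it lies on the carton's floor with its length roughly along the carton's x
- sink3_mid (a point): a heat sink: bright aluminium, square finned bar 60 long x 32 x 32 mm, its four long sides alike, about 130 g; may be absent. The point is its centre, 16 mm above what it lies on; its own x axis runs along its 60 mm length. At the start it lies on the carton's floor with its length roughly along the carton's x
- lift: ratchet lift fixed to the bench: grey base plate 150 x 130 x 12 mm, two steel posts, toothed rack in the middle; a white camera on a post stands at its +x side (lens 115 mm from the centre, 215 mm up, looking to -x). Origin at the centre of the base's underside; the lever sticks out to -x, the rails run along y
- deck (a point): centre of the lift's rail tops, moving up and down with the rails: two steel rails along the lift's y, each 10 mm wide and 240 mm long, their centre lines 16 mm either side (x) of this point, with a gap between; thin guard strips 38 mm either side stand 8 mm above the rail tops; 142 mm above the bench when lowest. A heat sink lies across both with its length along x; axes as the lift's
- carriage (a joint): rise of the rails, m: 0 lowest, starts between 0 and 0.028; each full stroke of the lever lifts them one tooth of 0.010 to about 0.060, the last tooth, where further strokes do nothing. A brake (about 8 N beyond its load) holds them, so they do not sink by themselves
- lever (a joint): lever angle, rad: -0.24 handle fully up (stop), 0 level, +0.24 handle fully down (stop). Pressing the handle down lifts the rails (about 12 N); raising it lets the pawl click under the next tooth. A tooth needs nearly the whole stroke (from beyond -0.2 to beyond +0.2); the lever stays where it is left
- lever_pivot (a point): the lever's hinge, axis along the lift's y, 78 mm above the bench, 45 mm from the lift's centre on its -x side
- lever_grip (a point): centre of the lever's black rubber handle, 70 mm long (along the lever) x 18 x 18 mm, 120 mm from the pivot; about 50 to 107 mm above the bench
- meter: bystander, leave alone: black multimeter 150 x 75 x 30 mm lying flat
- solder: bystander, leave alone: solder spool 54 mm across, 36 mm high
- driver: bystander, leave alone: screwdriver 170 mm lying flat
- mug: bystander, leave alone: white mug 80 mm across, 90 mm high
- flux: bystander, leave alone: amber jar 40 mm across, 75 mm high
- mouse: bystander, leave alone: black computer mouse 105 x 60 x 32 mm
- relay: bystander, leave alone: clear relay block 45 x 35 x 28 mm
Mind the look-alikes: they are no part of the job. Leave any green or pink look-alike of the part that bears sink2_mid alone.

How it is judged:
On the way, in this order (a step that is already met when the one before it is completed fails the run):
1. both carton flaps folded open past upright (beyond 1.75 rad) (value of joint each of flap_near, flap_far above 1.75 rad), for 0.2 s.
2. every heat sink lies across both rails while the rails are still low (under 35 mm of rise) (x of sink0_mid in the frame of deck between -0.015 and 0.015 m and y of sink0_mid in the frame of deck between -0.115 and 0.115 m and z of sink0_mid in the frame of deck between 0.01 and 0.022 m and angle between the x axis of each of sink0_mid, sink1_mid, sink2_mid, sink3_mid and the x axis of deck, either way round below 0.35 rad and x of sink1_mid in the frame of deck between -0.015 and 0.015 m and y of sink1_mid in the frame of deck between -0.115 and 0.115 m and z of sink1_mid in the frame of deck between 0.01 and 0.022 m and x of sink2_mid in the frame of deck between -0.015 and 0.015 m and y of sink2_mid in the frame of deck between -0.115 and 0.115 m and z of sink2_mid in the frame of deck between 0.01 and 0.022 m and x of sink3_mid in the frame of deck between -0.015 and 0.015 m and y of sink3_mid in the frame of deck between -0.115 and 0.115 m and z of sink3_mid in the frame of deck between 0.01 and 0.022 m and linear speed of each of sink0, sink1, sink2, sink3 below 0.03 m/s and value of joint carriage below 0.035 m), for 0.2 s.
At the end, for the whole second after the job is handed in: the rails are at the top (raised more than 55 mm), every heat sink lies at rest across both rails (centre within 15 mm of the middle line between the rails and within 115 mm of their middle along them, length within 20 degrees of straight across), and both flaps are still open past upright (x of sink0_mid in the frame of deck between -0.015 and 0.015 m and y of sink0_mid in the frame of deck between -0.115 and 0.115 m and z of sink0_mid in the frame of deck between 0.01 and 0.022 m and angle between the x axis of each of sink0_mid, sink1_mid, sink2_mid, sink3_mid and the x axis of deck, either way round below 0.35 rad and x of sink1_mid in the frame of deck between -0.015 and 0.015 m and y of sink1_mid in the frame of deck between -0.115 and 0.115 m and z of sink1_mid in the frame of deck between 0.01 and 0.022 m and x of sink2_mid in the frame of deck between -0.015 and 0.015 m and y of sink2_mid in the frame of deck between -0.115 and 0.115 m and z of sink2_mid in the frame of deck between 0.01 and 0.022 m and x of sink3_mid in the frame of deck between -0.015 and 0.015 m and y of sink3_mid in the frame of deck between -0.115 and 0.115 m and z of sink3_mid in the frame of deck between 0.01 and 0.022 m and linear speed of each of sink0, sink1, sink2, sink3 below 0.03 m/s and value of joint carriage above 0.055 m and value of joint each of flap_near, flap_far above 1.6 rad); the robot touches nothing.
It fails at once if a bystander is shoved more than 5 cm (distance of any of meter, solder, driver, mug, flux, mouse, relay from where it was at the start of the episode above 0.05 m).
Of sink0, sink1, sink2, sink3 only 3 to 4 are there at a start; the rules pass over those that are not, and their reading is None.
At some moment in a run one of sink0, sink1, sink2, sink3 may be knocked a few centimetres aside while the robot is not near it.
Once in a run the grip may slacken for a moment while it holds something.
It also fails if it takes over 210 s, if anything falls off the work surface, if the arm or the gripper's body presses on something with over 40 N, if the wrist force passes 120 N, or if a joint passes its speed limit or range.

### The arm

A 6-joint arm with a two-finger parallel gripper is mounted at the origin on the work surface. World frame = base frame: x ahead of the robot, y to its left, z up, the work surface at z = 0. Lengths are in m, angles in rad, forces in N, time in s.
With the tool pointing down it reaches from about 0.25 to 0.725 m from the base axis. Payload 4 kg.
Tool frame: the origin (TCP) lies between the finger pads; the fingertips stand 25 mm ahead of it and the grasp point (between the pads) lies 6 mm ahead of it; z points along the fingers, y is the line along which they close (so a half turn about z gives the same grasp; the last joint's range is limited). The gripper opens to 85 mm and grips with 20 to 120 N. Pads are 22 mm wide; open, the fingers measure 114 mm over their backs; the gripper's body (76 mm by 85 mm) begins 54 mm behind the grasp point. The pads swing forward as they close: fully open they stand 13 mm farther back than shut.
Start: joints at [1.288, 0.241, 0.005, 1.335, 0, 1.571], TCP at [0.14, 0.48, 0.256] pointing down, gripper open.
Joint ranges: [-2.72, 2.72], [-1.05, 1.87], [-1.09, 1.28], [-1.99, 2.15], [-1.42, 1.44], [-3.14, 3.14]. Speed limits (rad/s): [2.79, 2.79, 3.14, 3.14, 3.14, 3.14].

### API

Orientations are given as a unit quaternion [x, y, z, w].
In Python, from workcell import bot gives the robot as it stands. The module is installed in compiled form; this text tells all that it offers.
- The arm moves only by the shell command python3 -m pendant 'ROWS'. ROWS is JSON, one flat list of numbers, 7 for each row, row after row: the shift along the tool's x, y, z normalised to -1 to 1, where 1 is 0.5 m, then the turn, a rotation vector about the tool's x, y, z normalised to -1 to 1, where 1 is 180 degrees, then the opening, from 0 (shut) to 1 (fully open). In form: [tx, ty, tz, ax, ay, az, fingers, tx, ty, tz, ax, ay, az, fingers, ...]. A call has exactly 10 rows; each row is the pose to reach, as a shift and turn from the pose commanded when the call began, along the tool's axes at that moment, turning the shorter way round; what a row does not reach only later rows make up. A row lasts 1/12 s, in which the tool goes at most 41.7 mm and 7.16 degrees, less where a joint would pass 70% of its speed; a pose out of reach is approached as far as the arm can. A call with a number of a shift or a turn outside -1 to 1 is refused whole. A call with a gripper value outside its range is refused whole. The fingers move at their own pace and stop on an object; the grip force is fixed at half the most. Time passes only in rows, so rows that repeat a pose let the fingers close, or fill a call up. It gives the time, the measured TCP pose, the force, the opening and the grip force at its end, in the units of the state.
- bot.get_obs(): the state, without advancing time (a new reading comes with each control period).
- bot.camera(name): name is "side" or "top" or "wrist"; returns a dict with "pixels" (400x640x3 uint8, red, green, blue), "mtx" (3x3 intrinsics, pixels), "k1" (the pictures are not rectified: a ray, as slopes to the right and down, at radius r is drawn at 1 + k1 r^2 times it, then the intrinsics apply), "cam_to_world" (4x4, takes a point from camera to world coordinates); the wrist camera has in their place "hand_eye" (4x4, takes a point from camera to tool coordinates, whose origin is the TCP and whose axes are the flange's). Camera axes: x right, y up, looking along -z (the intrinsics and any distortion apply to the point x, -y, -z); pixel columns grow to the right and rows downward; lengths in m; the calibration is good to about 2 mm. A picture is of the moment at which its call begins: read the wrist's pose just before it. There is no depth.
- bot.job_done(): hands the job in; it is judged then, once.
The state is a dict: "clock": time; "joint_pos": joint angles; "joint_vel": joint speeds; "tau": joint torques, N m; "eef_pos": TCP position; "tool_rot": TCP orientation; "ft_force": force on the tool from outside, world axes, zero at the start; "ft_torque": the same for the moment, N m; "grip_width": finger opening in m; "grasp_force": force on a finger pad.
Only numpy, scipy, OpenCV 4.12 (cv2) and the standard library are available. Lean on these libraries where they do the work, as an engineer would, in place of code of your own. Each camera call takes 0.05 s, during which the arm holds its last target. There are 200 camera calls.

## Working session

There is one attempt and no reset: what is moved stays moved. The work goes in short steps, Python scripts to look and compute and a shell command to move; the robot and the scene stay as the last step left them, time stands still between calls to the robot, and variables do not carry over. Pictures are saved under pics/ and viewed, at most 16 in all, crops included, and the job is handed in when it is done.

```bash
mkdir -p pics
cat > h.py <<'E'
import numpy as np, cv2
from scipy.spatial.transform import Rotation as R
from workcell import bot
def snap(n,f):
    o=bot.get_obs(); c=bot.camera(n)
    if 'cam_to_world' in c: T=np.array(c['cam_to_world'])
    else:
        W=np.eye(4); W[:3,:3]=R.from_quat(o['tool_rot']).as_matrix(); W[:3,3]=o['eef_pos']; T=W@np.array(c['hand_eye'])
    cv2.imwrite(f'pics/{f}.png',np.array(c['pixels'])[:,:,::-1]); np.savez(f'pics/{f}.npz',K=c['mtx'],k=c['k1'],T=T)
def ray(f,u,v):
    d=np.load(f'pics/{f}.npz'); K=d['K'];T=d['T']
    p=cv2.undistortPoints(np.array([[[u,v]]],float),K,np.array([float(d['k']),0,0,0,0]),None,None,None,(3,40,1e-9)) if 0 else cv2.undistortPoints(np.array([[[u,v]]],float),K,np.array([float(d['k']),0,0,0]))
    x,y=p[0,0]; return T[:3,3],T[:3,:3]@np.array([x,-y,-1])
def at(f,u,v,z):
    o,r=ray(f,u,v); return (o+r*(z-o[2])/r[2]).round(4)
def tri(f1,p1,f2,p2):
    a,r=ray(f1,*p1);b,s=ray(f2,*p2); r/=np.linalg.norm(r);s/=np.linalg.norm(s)
    t=np.linalg.lstsq(np.c_[r,-s],b-a,rcond=None)[0]; P,Q=a+r*t[0],b+s*t[1]; return ((P+Q)/2).round(4),np.linalg.norm(P-Q).round(4)
def proj(f,X):
    d=np.load(f'pics/{f}.npz'); q=np.linalg.inv(d['T'])@np.r_[X,1]; s=np.array([q[0],-q[1]])/-q[2]; s=s*(1+float(d['k'])*(s@s)); K=d['K']; return (K[:2,:2]@s+K[:2,2]).round(1)
def crop(f,g,x,y,w,h,s):
    im=cv2.imread(f'pics/{f}.png')[y:y+h,x:x+w]; cv2.imwrite(f'pics/{g}.png',cv2.resize(im,None,fx=s,fy=s,interpolation=cv2.INTER_CUBIC))
E
python3 - <<'E'
from h import *
for n in('top','side'): snap(n,n+'0'); d=np.load(f'pics/{n}0.npz'); print(d['K'],d['k'],d['T'].round(3))
o=bot.get_obs(); print(o['clock'],o['eef_pos'],o['tool_rot'],R.from_quat(o['tool_rot']).as_matrix().round(3),o['ft_force'])
print(bot.camera('wrist')['hand_eye'])
E
```

```text
[[470.71855788   0.         318.21952277]
 [  0.         470.71855788 200.95259183]
 [  0.           0.           1.        ]] 0.014182207976154612 [[ 0.009  0.979 -0.202  0.27 ]
 [-1.     0.008 -0.004 -0.062]
 [-0.002  0.202  0.979  1.427]
 [ 0.     0.     0.     1.   ]]
[[380.61581341   0.         319.21317022]
 [  0.         380.61581341 197.99029711]
 [  0.           0.           1.        ]] -0.012387546576188289 [[-0.999  0.032 -0.014  0.505]
 [-0.03  -0.592  0.806  0.819]
 [ 0.017  0.806  0.592  0.761]
 [ 0.     0.     0.     1.   ]]
0.1 [0.13937348 0.47965333 0.25552297] [ 1.40920079e-01  9.90020542e-01 -9.18090852e-04 -1.18802482e-04] [[-0.96   0.279 -0.   ]
 [ 0.279  0.96  -0.002]
 [-0.    -0.002 -1.   ]] [-0.20831519 -0.35691273  0.37897417]
[[ 1.46403961e-03  9.51564825e-01  3.07444693e-01  7.99768021e-02]
 [ 9.99998915e-01 -1.44313785e-03 -2.95333786e-04 -3.41122915e-04]
 [ 1.62655833e-04  3.07444792e-01 -9.51565906e-01 -1.17382490e-01]
 [ 0.00000000e+00  0.00000000e+00  0.00000000e+00  1.00000000e+00]]
```

View pics/top0.png

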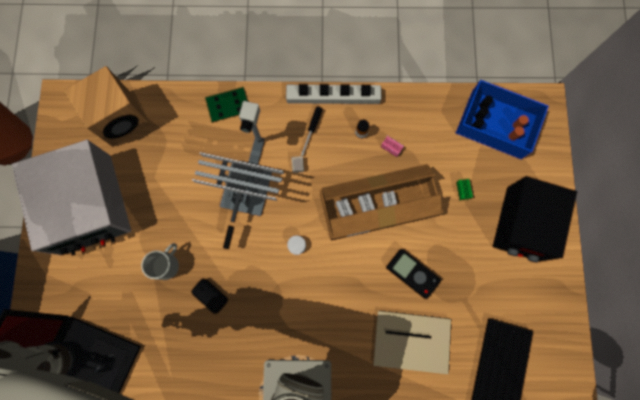

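View pics/side0.png

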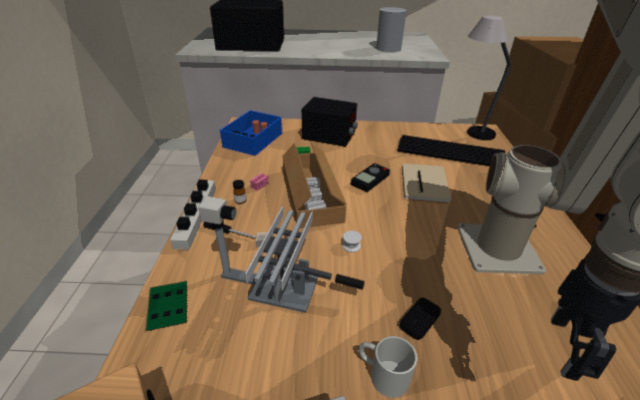

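Top view: carton is at about (382,202) with three bright sinks at (345,207), (366,201), (389,198). The lift is at (243,185), its lever handle at (228,237) pointing at the robot. The green (465,189) and pink (392,147) blocks are look-alikes outside the carton, so I leave them. I'll enlarge the carton and lift.

Run:
```python
from h import *
crop('top0','c1',180,120,280,140,2.85)
crop('side0','c2',210,130,180,190,3.1)
```

```text
(no output)
```

View pics/c1.png

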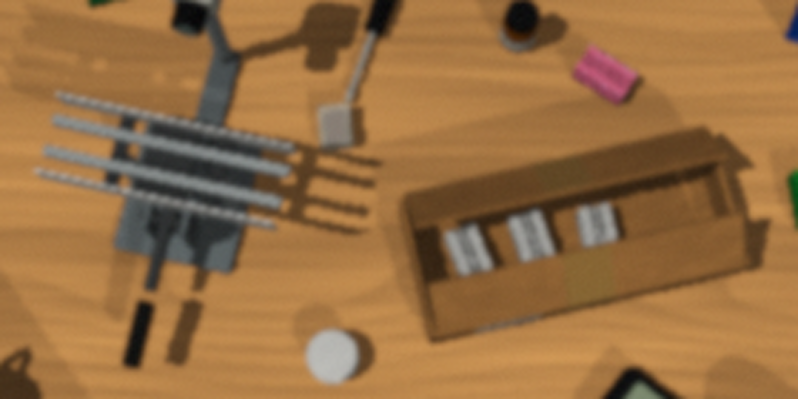

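View pics/c2.png

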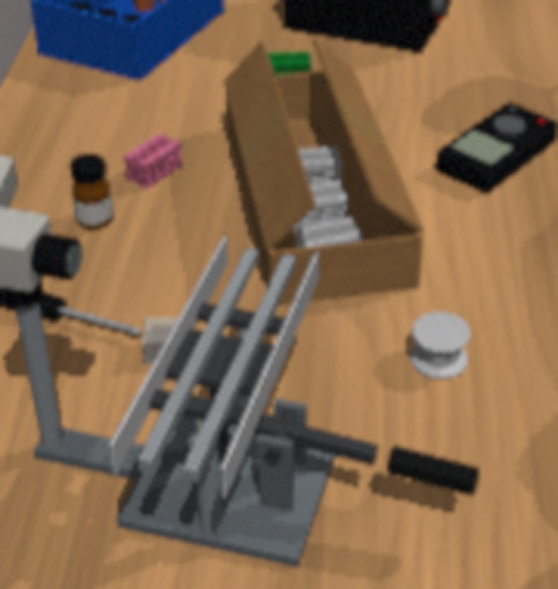

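Run:
```python
from h import *
c=lambda u,v:(180+u/2.85,120+v/2.85)
s=lambda u,v:(210+u/3.1,130+v/3.1)
t=lambda u,v,z:at('top0',*c(u,v),z)
print('near hinge',t(432,340,.065),t(757,268,.065)); print('far hinge',t(403,197,.065),t(708,128,.065))
print('near edge',t(430,287,.117),t(740,215,.117),'tri L',tri('top0',c(432,340),'side0',s(418,237)))
for p in((470,250),(532,236),(598,224)): print('sink',t(*p,.036))
for a,b in (((56,121),(288,171)),((48,153),(281,203))): print('rail',t(*a,.155),t(*b,.155))
print('railtri', tri('top0',c(281,203),'side0',s(290,260)),tri('top0',c(288,171),'side0',s(248,255)),tri('top0',c(48,153),'side0',s(196,472)),tri('top0',c(56,121),'side0',s(150,460)))
print('grip ends',tri('top0',c(147,303),'side0',s(392,462)),tri('top0',c(132,364),'side0',s(475,480)))
print('base',t(116,247,.012),t(232,271,.012), at('side0',*s(120,520),.012),at('side0',*s(300,555),.012))
for n,p,z in(('spool',(333,355),.036),('meter',(640,390),.03),('flux',(520,20),.075),('drv',(337,125),.02)): print(n,t(*p,z))
```

```text
near hinge [ 0.4375 -0.0966  0.065 ] [ 0.5149 -0.4307  0.065 ]
far hinge [ 0.5868 -0.0659  0.065 ] [ 0.664  -0.3861  0.065 ]
near edge [ 0.4837 -0.0931  0.117 ] [ 0.5592 -0.4022  0.117 ] tri L (array([ 0.4408, -0.0971,  0.058 ]), np.float64(0.0049))
sink [ 0.5368 -0.1371  0.036 ]
sink [ 0.5524 -0.2027  0.036 ]
sink [ 0.566  -0.2727  0.036 ]
rail [0.6397 0.2765 0.155 ] [0.591 0.047 0.155]
rail [0.6071 0.2824 0.155 ] [0.5589 0.053  0.155 ]
railtri (array([0.5595, 0.0539, 0.1464]), np.float64(0.0027)) (array([0.5936, 0.0478, 0.1451]), np.float64(0.0002)) (array([0.6083, 0.2848, 0.1461]), np.float64(0.0024)) (array([0.6403, 0.2781, 0.1488]), np.float64(0.0024))
grip ends (array([0.472 , 0.1962, 0.0634]), np.float64(0.0027)) (array([0.4089, 0.2092, 0.0611]), np.float64(0.0039))
base [0.5414 0.2418 0.012 ] [0.5163 0.1164 0.012 ] [0.6827 0.2204 0.012 ] [0.5393 0.2475 0.012 ]
spool [0.4245 0.0055 0.036 ]
meter [ 0.3917 -0.3133  0.03  ]
flux [ 0.7786 -0.1887  0.075 ]
drv [0.6771 0.0064 0.02  ]
```

```bash
cat >> h.py <<'E'
CC=np.array([.5507,-.2449]); CY=.232; DC=np.array([.600,.1655]); DY=-.209
def fr(c,y,px,py): return np.array(c)+np.array([[np.cos(y),-np.sin(y)],[np.sin(y),np.cos(y)]])@[px,py]
def rows(targets, start=None):
    # targets: list of (xyz, yaw of tool y axis minus 90deg, tilt about tool y); prints normalised rows
    o=bot.get_obs(); p=np.array(o['eef_pos']); q=R.from_quat(o['tool_rot'])
    for t in targets:
        xyz,yaw=t[0],t[1]; tilt=t[2] if len(t)>2 else 0
        X=np.array([-np.cos(yaw),-np.sin(yaw),0]); Y=np.array([-np.sin(yaw),np.cos(yaw),0])
        G=R.from_matrix(np.c_[X,Y,[0,0,-1]])*R.from_euler('y',tilt)
        s=q.inv().apply(np.array(xyz)-p)/.5; r=(q.inv()*G).as_rotvec()/np.pi
        print(np.r_[s,r].round(4).tolist())
E
python3 - <<'E'
from h import *
c=lambda u,v:(180+u/2.85,120+v/2.85)
print('far edge',[at('top0',*c(*p),.115) for p in((410,224),(720,162))])
rows([((*CC,.21),CY)])
E
```

```text
far edge [array([ 0.5476, -0.0729,  0.115 ]), array([ 0.6141, -0.3849,  0.115 ])]
[-1.1943, -1.162, 0.0931, -0.0005, -0.0001, -0.1639]
```

```bash
python3 -m pendant '[-0.6,-0.58,0,0,0,-0.164,0,-0.6,-0.58,0,0,0,-0.164,0,-0.6,-0.58,0,0,0,-0.164,0,-0.6,-0.58,0,0,0,-0.164,0,-0.6,-0.58,0,0,0,-0.164,0,-0.6,-0.58,0,0,0,-0.164,0,-0.6,-0.58,0,0,0,-0.164,0,-0.6,-0.58,0,0,0,-0.164,0,-0.6,-0.58,0,0,0,-0.164,0,-0.6,-0.58,0,0,0,-0.164,0]'
python3 -c "
from h import *
rows([((*CC,.21),CY)])"
```

```text
clock: 0.98
eef_pos: [0.3401, 0.1281, 0.2564]
tool_rot: [-0.116, 0.993, 0.0, 0.0]
ft_force: [0.8, 1.4, -0.1]
grip_width: 0.0
grasp_force: 0.0
[-0.2378, -0.8231, 0.0928, 0.0, 0.0002, 0.0002]
```

```bash
python3 -m pendant '[-0.238,-0.823,0.093,0,0,0,0,-0.238,-0.823,0.093,0,0,0,0,-0.238,-0.823,0.093,0,0,0,0,-0.238,-0.823,0.093,0,0,0,0,-0.238,-0.823,0.093,0,0,0,0,-0.238,-0.823,0.093,0,0,0,0,-0.238,-0.823,0.093,0,0,0,0,-0.238,-0.823,0.093,0,0,0,0,-0.238,-0.823,0.093,0,0,0,0,-0.238,-0.823,0.093,0,0,0,0]'
python3 -c "
from h import *
rows([((*CC,.21),CY)])
snap('wrist','w1')"
```

```text
clock: 1.82
eef_pos: [0.5438, -0.2326, 0.2106]
tool_rot: [-0.116, 0.993, 0.0, -0.0]
ft_force: [1.1, 0.5, 0.4]
grip_width: 0.0002
grasp_force: 0.0
[-0.0078, -0.027, 0.0011, 0.0002, -0.0002, -0.0]
```

View pics/w1.png

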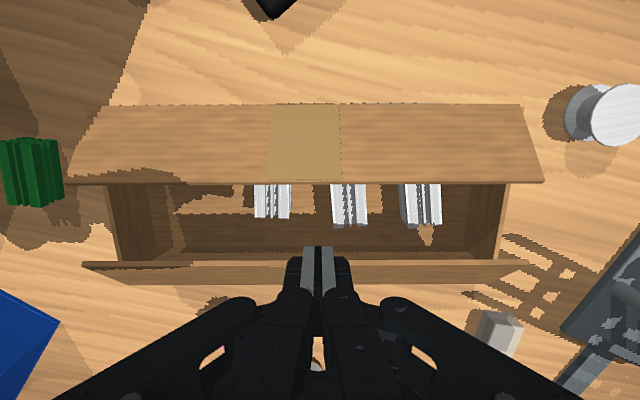

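Wrist view: near flap edge runs along row 183 (68–543), far flap edge along row 262. The slot between them is clear and the shut fingertips sit at (318,250). There are three sinks and no fourth. I'll go in and fold the near flap.

```bash
python3 -m pendant '[-0.004,-0.02,0.08,0,0,0,0,-0.004,-0.02,0.16,0,0,0,0,-0.004,-0.02,0.177,0,0,0,0,-0.004,-0.02,0.177,0,0,0,0,-0.004,-0.02,0.177,0,0,0,0,0.005,-0.02,0.177,0,0,0,0,0.015,-0.02,0.175,0,0,0,0,0.026,-0.02,0.169,0,0,0,0,0.026,-0.02,0.169,0,0,0,0,0.026,-0.02,0.169,0,0,0,0]' && python3 -m pendant '[0.02,0,-0.012,0,0,0,0,0.036,0,-0.022,0,0,0,0,0.056,0,-0.03,0,0,0,0,0.076,0,-0.036,0,0,0,0,0.096,0,-0.038,0,0,0,0,0.116,0,-0.036,0,0,0,0,0.136,0,-0.028,0,0,0,0,0.152,0,-0.016,0,0,0,0,0.168,0,-0.002,0,0,0,0,0.182,0,0.014,0,0,0,0]'
python3 -c "
from h import *
snap('top','top1')
crop('top1','c3',300,140,180,130,3.5)"
```

```text
clock: 2.7
eef_pos: [0.5342, -0.2438, 0.1292]
tool_rot: [-0.116, 0.993, -0.001, 0.002]
ft_force: [2.5, -0.1, 2.4]
grip_width: 0.0001
grasp_force: 1.3
clock: 3.53
eef_pos: [0.4434, -0.2646, 0.1194]
tool_rot: [-0.116, 0.993, -0.0, 0.0]
ft_force: [0.4, 0.2, 1.0]
grip_width: -0.0
grasp_force: 0.4
```

View pics/c3.png

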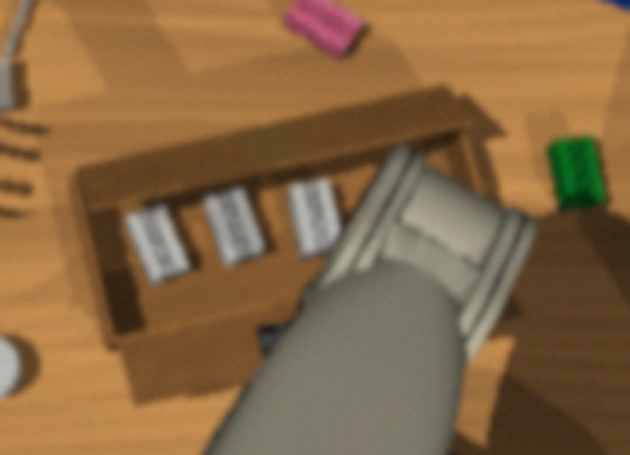

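Near flap is folded out past upright, lying below the carton's lower edge at about (200,360) in the crop. Now the far flap.

```bash
python3 -m pendant '[0,0,-0.08,0,0,0,0,0,0,-0.16,0,0,0,0,-0.08,0,-0.16,0,0,0,0,-0.16,0,-0.16,0,0,0,0,-0.226,0,-0.16,0,0,0,0,-0.226,0,-0.16,0,0,0,0,-0.226,0,-0.08,0,0,0,0,-0.226,0,-0.01,0,0,0,0,-0.226,0,-0.005,0,0,0,0,-0.226,0,-0.005,0,0,0,0]' && python3 -m pendant '[-0.026,0,-0.008,0,0,0,0,-0.046,0,-0.022,0,0,0,0,-0.066,0,-0.032,0,0,0,0,-0.086,0,-0.04,0,0,0,0,-0.106,0,-0.046,0,0,0,0,-0.126,0,-0.046,0,0,0,0,-0.15,0,-0.042,0,0,0,0,-0.17,0,-0.032,0,0,0,0,-0.19,0,-0.016,0,0,0,0,-0.206,0,0.004,0,0,0,0]' && python3 -m pendant '[-0.01,0,0.01,0,0,0,0,-0.01,0,0.01,0,0,0,0,0,0,-0.1,0,0,0,0,0,0,-0.18,0,0,0,0.6,0.1,0,-0.18,0,0,0,0.6,0.2,0,-0.18,0,0,0,0.6,0.2,0,-0.18,0,0,0,0.6,0.2,0,-0.18,0,0,0,0.6,0.2,0,-0.18,0,0,0,0.6,0.2,0,-0.18,0,0,0,0.6]'
python3 -c "
from h import *
snap('wrist','w2')
print(bot.get_obs()['grip_width'])"
```

```text
clock: 4.42
eef_pos: [0.5516, -0.2373, 0.1193]
tool_rot: [-0.116, 0.993, 0.002, -0.004]
ft_force: [0.7, -0.1, 0.8]
grip_width: -0.0002
grasp_force: 0.0
clock: 5.25
eef_pos: [0.6566, -0.2149, 0.122]
tool_rot: [-0.116, 0.993, -0.001, 0.002]
ft_force: [0.3, -0.1, 1.0]
grip_width: -0.0001
grasp_force: 0.5
clock: 6.08
eef_pos: [0.5577, -0.2377, 0.2105]
tool_rot: [-0.116, 0.993, -0.0, 0.0]
ft_force: [-0.0, -0.4, -0.5]
grip_width: 0.0514
grasp_force: 0.0
0.05135050596366571
```

View pics/w2.png

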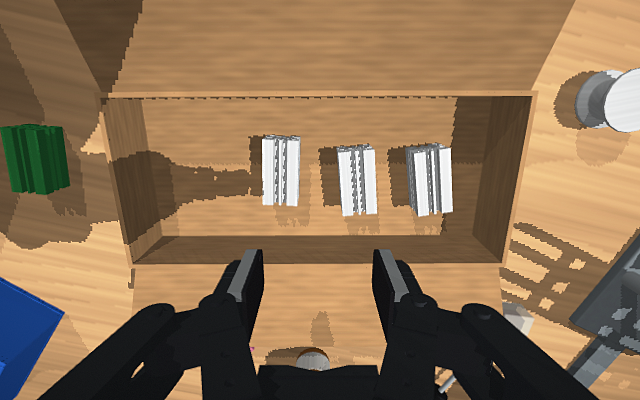

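Both flaps are folded back outside the carton. Sink tops are centred at about (282,172), (357,181) and (434,180). The only other candidate is the green block at (35,158) outside the carton, which I leave.

Run:
```python
from h import *
im=cv2.imread('pics/w2.png'); 
m=(im.min(2)>125).astype(np.uint8)*255; m[:,:200]=0; m[:,480:]=0; m[:120]=0; m[225:]=0
m=cv2.morphologyEx(m,cv2.MORPH_CLOSE,np.ones((7,7)))
for c in cv2.findContours(m,0,1)[0]:
    if cv2.contourArea(c)>800:
        r=cv2.minAreaRect(c); b=cv2.boxPoints(r); P=np.array([at('w2',*p,.036) for p in b])[:,:2]
        C=P.mean(0); e=sorted([P[1]-P[0],P[2]-P[1]],key=np.linalg.norm); L=e[1]; 
        print(r, C.round(4), [np.linalg.norm(x).round(4) for x in e], 'yaw',np.degrees(np.arctan2(L[1],L[0])).round(1))
```

```text
((357.783203125, 179.752197265625), (70.51642608642578, 36.97032165527344), 85.68397521972656) [ 0.5477 -0.2023] [np.float64(0.0322), np.float64(0.066)] yaw 20.7
((430.9416198730469, 179.1827392578125), (72.03076934814453, 42.46324157714844), 85.91438293457031) [ 0.5318 -0.138 ] [np.float64(0.0369), np.float64(0.0682)] yaw 24.3
((280.19158935546875, 170.4105987548828), (38.06718063354492, 70.46075439453125), 1.548157811164856) [ 0.5554 -0.2724] [np.float64(0.033), np.float64(0.0648)] yaw -171.0
```

```bash
python3 -c "
from h import *
y=np.radians(20)
rows([((.536,-.1385,.12),y),((.536,-.1385,.034),y)])
snap('top','top2')"
```

```text
[-0.0027, 0.2029, 0.1804, -0.0, 0.0001, -0.037]
[-0.0026, 0.2029, 0.3524, -0.0, 0.0001, -0.037]
```

```bash
python3 -m pendant '[-0.003,0.08,0.05,0,0,-0.037,0.6,-0.003,0.15,0.1,0,0,-0.037,0.6,-0.003,0.203,0.15,0,0,-0.037,0.6,-0.003,0.203,0.2,0,0,-0.037,0.6,-0.003,0.203,0.26,0,0,-0.037,0.6,-0.003,0.203,0.31,0,0,-0.037,0.6,-0.003,0.203,0.34,0,0,-0.037,0.6,-0.003,0.203,0.352,0,0,-0.037,0.6,-0.003,0.203,0.352,0,0,-0.037,0.6,-0.003,0.203,0.352,0,0,-0.037,0.6]' && python3 -m pendant '[0,0,0,0,0,0,0.2,0,0,0,0,0,0,0.2,0,0,0,0,0,0,0.2,0,0,0,0,0,0,0.2,0,0,0,0,0,0,0.2,0,0,-0.02,0,0,0,0.2,0,0,-0.08,0,0,0,0.2,0,0,-0.16,0,0,0,0.2,0,0,-0.24,0,0,0,0.2,0,0,-0.35,0,0,0,0.2]'
python3 -c "
from h import *
p=fr(DC,DY,0,.07); print(p)
rows([((*p,.24),DY),((*p,.176),DY)])"
```

```text
clock: 7.02
eef_pos: [0.5362, -0.1383, 0.0344]
tool_rot: [-0.174, 0.985, 0.0, 0.0]
ft_force: [0.4, -0.3, 0.6]
grip_width: 0.0514
grasp_force: 0.0
clock: 7.85
eef_pos: [0.5341, -0.1383, 0.1973]
tool_rot: [-0.173, 0.985, 0.0, -0.001]
ft_force: [0.9, 0.1, -1.5]
grip_width: 0.0311
grasp_force: 60.1
[0.61452372 0.23397672]
[-0.4052, 0.645, -0.0855, 0.0002, -0.0008, 0.1775]
[-0.4055, 0.6448, 0.0425, 0.0002, -0.0008, 0.1775]
```

```bash
python3 -m pendant '[-0.02,0.06,-0.08,0,0,0.03,0.2,-0.07,0.13,-0.086,0,0,0.06,0.2,-0.12,0.2,-0.086,0,0,0.09,0.2,-0.17,0.27,-0.086,0,0,0.12,0.2,-0.22,0.34,-0.086,0,0,0.15,0.2,-0.26,0.41,-0.086,0,0,0.177,0.2,-0.3,0.48,-0.086,0,0,0.177,0.2,-0.34,0.55,-0.086,0,0,0.177,0.2,-0.37,0.6,-0.086,0,0,0.177,0.2,-0.405,0.645,-0.086,0,0,0.177,0.2]'
python3 -m pendant '[0,0,0,0,0,0,0.2,0,0,0,0,0,0,0.2,0,0,0,0,0,0,0.2,0,0,0,0,0,0,0.2,0,0,0,0,0,0,0.2,0,0,0,0,0,0,0.2,0,0,0,0,0,0,0.2,0,0,0,0,0,0,0.2,0,0,0,0,0,0,0.2,0,0,0,0,0,0,0.2]'
python3 -c "
from h import *
snap('wrist','w3')
p=fr(DC,DY,0,.07); 
rows([((*p,.176),DY)])"
```

```text
clock: 8.68
eef_pos: [0.6146, 0.237, 0.239]
tool_rot: [0.102, 0.995, 0.0, -0.001]
ft_force: [-0.5, -0.1, -0.6]
grip_width: 0.0309
grasp_force: 60.1
clock: 9.52
eef_pos: [0.6156, 0.2336, 0.2391]
tool_rot: [0.104, 0.995, 0.0, 0.0]
ft_force: [-0.2, 0.4, -0.5]
grip_width: 0.0307
grasp_force: 60.1
[0.0023, 0.0002, 0.1261, -0.0, 0.0, 0.0005]
```

View pics/w3.png

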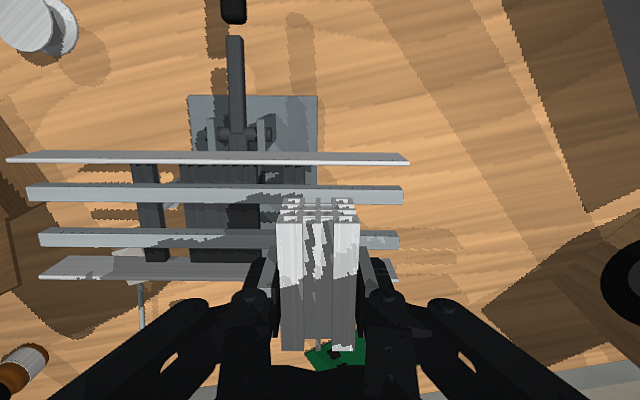

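```bash
python3 -c "
from h import *
crop('w3','c4',0,140,420,150,1.9)"
```

```text
(no output)
```

View pics/c4.png

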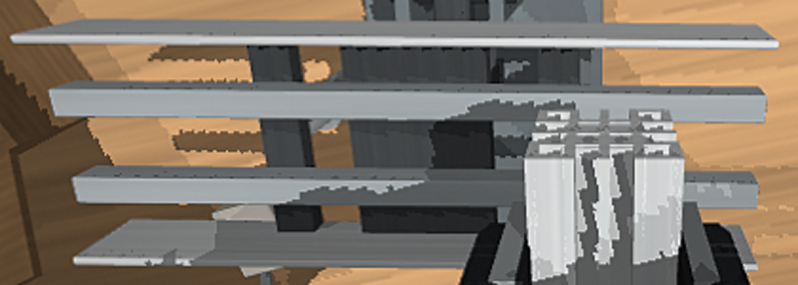

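```bash
cat > fit.py <<'E'
from h import *
from scipy.optimize import least_squares
def deckfit(f,pts):
    # pts: 4 px of rail centre-line ends: near(-x) L(-y?),R ; given as (px, dx, dy)
    def res(q): return np.concatenate([proj(f,np.r_[fr(q[:2],q[3],dx,dy),q[2]])-p for p,dx,dy in pts])
    s=least_squares(res,[*DC,.147,DY]); print('deck',s.x.round(4),'res',s.fun.round(1)); return s.x
E
cat >> h.py <<'E'
def projT(f,X):
    d=np.load(f'pics/{f}.npz'); H=np.array(bot_H); q=np.linalg.inv(H)@np.r_[X,1]; s=np.array([q[0],-q[1]])/-q[2]; s=s*(1+float(d['k'])*(s@s)); K=d['K']; return K[:2,:2]@s+K[:2,2]
bot_H=[[1.46403961e-03,9.51564825e-01,3.07444693e-01,7.99768021e-02],[9.99998915e-01,-1.44313785e-03,-2.95333786e-04,-3.41122915e-04],[1.62655833e-04,3.07444792e-01,-9.51565906e-01,-1.17382490e-01],[0,0,0,1]]
E
python3 - <<'E'
from fit import *
deckfit('w3',[((26.8,196.3),-.016,-.12),((403.2,195.8),-.016,.12),((38.7,242.1),.016,-.12),((398.4,241),.016,.12)])
obs=[((276.3,223.2),(.03,-.016,-.016)),((360,223.2),(.03,.016,-.016)),((281,350),(-.03,-.016,-.016)),((355,350),(-.03,.016,-.016)),((283.2,199),(.03,-.016,.016)),((353.7,199),(.03,.016,.016))]
for sgn in(1,-1):
  def res(q):
    M=R.from_euler('ZY',[q[3],q[4]]).as_matrix()
    return np.concatenate([projT('w3',M@(np.array(X)*[1,sgn,1])+q[:3])-np.array(p) for p,X in obs])
  s=least_squares(res,[0,0,.01,0,0]); print(s.x.round(4),s.fun.round(1))
E
```

```text
deck [ 0.6     0.1655  0.147  -0.209 ] res [ 3.7 -6.4 -8.7 -4.9  3.9 -7.7 -7.4 -5.4]
[ 0.001  -0.      0.0174 -0.     -0.0085] [ 0.4  0.1 -0.   0.2  0.6  0.5 -0.5  0.6  1.4 -0.8 -1.9 -0.7]
[-0.066   0.0003  0.1393  0.0031 -0.2171] [ 61.8  13.8 -61.4  13.6  56.3 -41.8 -56.3 -41.9  52.7  30.5 -53.1  30.3]
```

```bash
sed -i 's/(K\[:2,:2\]@s+K\[:2,2\]).round(1)/K[:2,:2]@s+K[:2,2]/' h.py
python3 - <<'E'
from fit import *
q=deckfit('w3',[((26.8,196.3),-.016,-.12),((403.2,195.8),-.016,.12),((38.7,242.1),.016,-.12),((398.4,241),.016,.12)])
p=fr(q[:2],q[3],.001,.07); print(p)
rows([((*p,q[2]+.016+.0174+.001),q[3])])
E
```

```text
deck [ 0.6019  0.1687  0.155  -0.2039] res [-0.5  0.  -0.6 -0.3  0.5 -0.2  0.5  0.5]
[0.61707954 0.23703789]
[-0.0015, 0.0072, 0.0992, -0.0, 0.0, -0.0012]
```

```bash
python3 -m pendant '[-0.0015,0.007,0.02,0,0,0,0.2,-0.0015,0.007,0.05,0,0,0,0.2,-0.0015,0.007,0.075,0,0,0,0.2,-0.0015,0.007,0.085,0,0,0,0.2,-0.0015,0.007,0.09,0,0,0,0.2,-0.0015,0.007,0.093,0,0,0,0.2,-0.0015,0.007,0.093,0,0,0,0.2,-0.0015,0.007,0.093,0,0,0,0.2,-0.0015,0.007,0.093,0,0,0,0.2,-0.0015,0.007,0.093,0,0,0,0.2]'; python3 -m pendant '[0,0,0.001,0,0,0,0.2,0,0,0.002,0,0,0,0.2,0,0,0.003,0,0,0,0.2,0,0,0.004,0,0,0,0.2,0,0,0.005,0,0,0,0.2,0,0,0.006,0,0,0,0.2,0,0,0.006,0,0,0,0.2,0,0,0.006,0,0,0,0.2,0,0,0.006,0,0,0,0.2,0,0,0.006,0,0,0,0.2]'
```

```text
clock: 10.4
eef_pos: [0.6174, 0.2372, 0.1933]
tool_rot: [0.104, 0.995, 0.0, 0.001]
ft_force: [0.2, -0.6, -1.4]
grip_width: 0.0316
grasp_force: 40.2
clock: 11.23
eef_pos: [0.6171, 0.2371, 0.1895]
tool_rot: [0.104, 0.995, 0.0, 0.0]
ft_force: [0.5, -0.1, -1.6]
grip_width: 0.0307
grasp_force: 65.2
```

```bash
python3 -m pendant '[0,0,0.001,0,0,0,0.2,0,0,0.002,0,0,0,0.2,0,0,0.003,0,0,0,0.2,0,0,0.004,0,0,0,0.2,0,0,0.004,0,0,0,0.2,0,0,0.004,0,0,0,0.2,0,0,0.004,0,0,0,0.2,0,0,0.004,0,0,0,0.2,0,0,0.004,0,0,0,0.2,0,0,0.004,0,0,0,0.2]'
python3 -c "
from h import *
snap('wrist','w4');crop('w4','c5',120,120,400,280,2)"
```

```text
clock: 12.07
eef_pos: [0.617, 0.2371, 0.1878]
tool_rot: [0.103, 0.995, 0.0, 0.0]
ft_force: [-1.2, -0.7, 2.4]
grip_width: 0.0311
grasp_force: 65.8
```

View pics/c5.png

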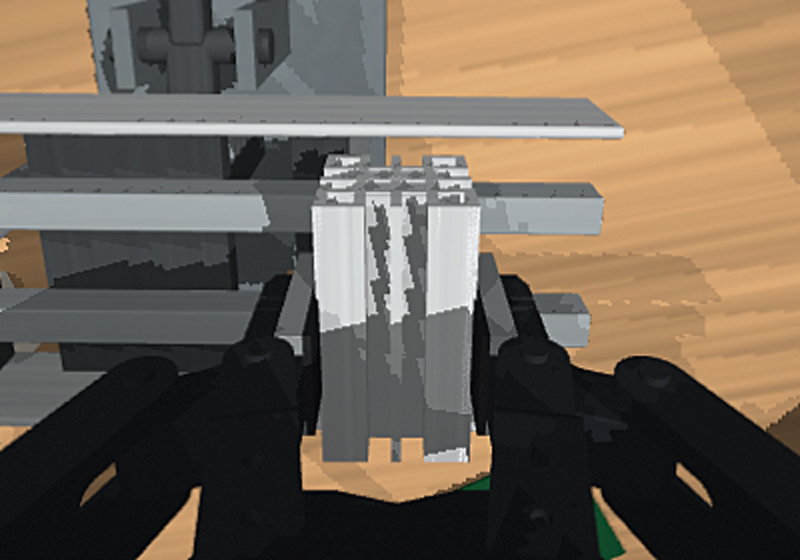

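Sink 0 rests on both rails inside the guard strips, contact felt at 2.4 N. Releasing and going back for a fresh look in the carton.

```bash
python3 -m pendant '[0,0,0,0,0,0,0.55,0,0,0,0,0,0,0.55,0,0,0,0,0,0,0.55,0,0,0,0,0,0,0.55,0,0,-0.02,0,0,0,0.55,0,0,-0.05,0,0,0,0.55,0,0,-0.1,0,0,0,0.55,0,0,-0.13,0,0,0,0.55,0,0,-0.13,0,0,0,0.55,0,0,-0.13,0,0,0,0.55]'
python3 -c "
from h import *
snap('wrist','w5')
rows([((.552,-.235,.21),CY)])"
```

```text
clock: 12.95
eef_pos: [0.6178, 0.2373, 0.2543]
tool_rot: [0.103, 0.995, 0.001, 0.002]
ft_force: [0.4, -0.0, -1.0]
grip_width: 0.0472
grasp_force: 0.0
[-0.0669, -0.9508, 0.0852, 0.0001, 0.0002, -0.1399]
```

```bash
python3 -m pendant '[-0.007,-0.08,0,0,0,-0.02,0.55,-0.01,-0.16,0,0,0,-0.04,0.55,-0.02,-0.24,0,0,0,-0.06,0.55,-0.027,-0.32,0.01,0,0,-0.08,0.55,-0.034,-0.4,0.02,0,0,-0.1,0.55,-0.041,-0.48,0.03,0,0,-0.12,0.55,-0.048,-0.56,0.04,0,0,-0.14,0.55,-0.054,-0.64,0.05,0,0,-0.14,0.55,-0.06,-0.72,0.06,0,0,-0.14,0.55,-0.066,-0.8,0.07,0,0,-0.14,0.55]'
python3 -m pendant '[0.03,-0.07,0.015,0,0,0,0.55,0.03,-0.14,0.015,0,0,0,0.55,0.03,-0.14,0.015,0,0,0,0.55,0.03,-0.14,0.015,0,0,0,0.55,0.03,-0.14,0.015,0,0,0,0.55,0.03,-0.14,0.015,0,0,0,0.55,0.03,-0.14,0.015,0,0,0,0.55,0.03,-0.14,0.015,0,0,0,0.55,0.03,-0.14,0.015,0,0,0,0.55,0.03,-0.14,0.015,0,0,0,0.55]'
cat > sk.py <<'E'
from h import *
import sys
def sinks(f):
    im=cv2.imread(f'pics/{f}.png'); m=(im.min(2)>125).astype(np.uint8)*255
    B=np.array([proj(f,np.r_[fr(CC,CY,a,b),.03]) for a,b in((-.07,-.163),(-.07,.163),(.07,.163),(.07,-.163))])
    k=np.zeros_like(m); cv2.fillPoly(k,[B.astype(int)],255); m&=k
    m=cv2.morphologyEx(m,cv2.MORPH_CLOSE,np.ones((7,7)))
    for c in cv2.findContours(m,0,1)[0]:
        if cv2.contourArea(c)>600:
            r=cv2.minAreaRect(c); P=np.array([at(f,*p,.036) for p in cv2.boxPoints(r)])[:,:2]
            C=P.mean(0); e=sorted([P[1]-P[0],P[2]-P[1]],key=np.linalg.norm); L=e[1]
            print(np.round(r[0]),C.round(4),[np.linalg.norm(x).round(4) for x in e],'yaw',(np.degrees(np.arctan2(L[1],L[0]))%180).round(1))
snap('wrist',sys.argv[1]); sinks(sys.argv[1]); print(bot.get_obs()['eef_pos'])
E
python3 sk.py w6
```

```text
clock: 13.83
eef_pos: [0.5655, -0.1627, 0.2157]
tool_rot: [-0.116, 0.993, 0.001, -0.001]
ft_force: [0.1, 0.1, 0.1]
grip_width: 0.0468
grasp_force: 0.0
clock: 14.67
eef_pos: [0.5687, -0.232, 0.2103]
tool_rot: [-0.117, 0.993, -0.0, 0.0]
ft_force: [0.6, -0.2, 0.2]
grip_width: 0.0468
grasp_force: 0.0
[355. 168.] [ 0.5485 -0.202 ] [np.float64(0.0323), np.float64(0.0643)] yaw 20.6
[277. 158.] [ 0.5561 -0.2716] [np.float64(0.0325), np.float64(0.0646)] yaw 12.3
[ 0.56871802 -0.23214407  0.21028655]
```

```bash
python3 -c "
from h import *
y=np.radians(20)
rows([((.5513,-.202,.034),y)])"
```

```text
[0.0201, 0.0668, 0.3526, -0.0001, 0.0001, -0.0368]
```

```bash
python3 -m pendant '[0.02,0.067,0.05,0,0,-0.037,0.6,0.02,0.067,0.12,0,0,-0.037,0.6,0.02,0.067,0.18,0,0,-0.037,0.6,0.02,0.067,0.24,0,0,-0.037,0.6,0.02,0.067,0.29,0,0,-0.037,0.6,0.02,0.067,0.33,0,0,-0.037,0.6,0.02,0.067,0.352,0,0,-0.037,0.6,0.02,0.067,0.352,0,0,-0.037,0.6,0.02,0.067,0.352,0,0,-0.037,0.6,0.02,0.067,0.352,0,0,-0.037,0.2]' && python3 -m pendant '[0,0,0,0,0,0,0.2,0,0,0,0,0,0,0.2,0,0,0,0,0,0,0.2,0,0,0,0,0,0,0.2,0,0,-0.02,0,0,0,0.2,0,0,-0.08,0,0,0,0.2,0,0,-0.16,0,0,0,0.2,0,0,-0.24,0,0,0,0.2,0,0,-0.32,0,0,0,0.2,0,0,-0.4,0,0,0,0.2]'
python3 -c "
from h import *
p=fr((.6019,.1687),-.204,0,0); rows([((*p,.24),-.204)])"
```

```text
clock: 15.55
eef_pos: [0.5523, -0.2029, 0.0355]
tool_rot: [-0.173, 0.985, -0.001, 0.001]
ft_force: [-0.8, 0.4, 0.0]
grip_width: 0.0405
grasp_force: 0.0
clock: 16.38
eef_pos: [0.5502, -0.2022, 0.2363]
tool_rot: [-0.173, 0.985, 0.0, -0.0]
ft_force: [0.4, -0.1, -1.2]
grip_width: 0.0309
grasp_force: 60.1
[-0.3506, 0.6618, -0.0074, 0.0001, -0.0002, 0.1759]
```

```bash
python3 -m pendant '[-0.035,0.066,-0.008,0,0,0.03,0.2,-0.07,0.13,-0.008,0,0,0.06,0.2,-0.105,0.2,-0.008,0,0,0.09,0.2,-0.14,0.265,-0.008,0,0,0.12,0.2,-0.175,0.33,-0.008,0,0,0.15,0.2,-0.21,0.4,-0.008,0,0,0.176,0.2,-0.245,0.465,-0.008,0,0,0.176,0.2,-0.28,0.53,-0.008,0,0,0.176,0.2,-0.315,0.6,-0.008,0,0,0.176,0.2,-0.35,0.662,-0.008,0,0,0.176,0.2]'
python3 -m pendant '[0,0,0,0,0,0,0.2,0,0,0,0,0,0,0.2,0,0,0,0,0,0,0.2,0,0,0,0,0,0,0.2,0,0,0,0,0,0,0.2,0,0,0,0,0,0,0.2,0,0,0,0,0,0,0.2,0,0,0,0,0,0,0.2,0,0,0,0,0,0,0.2,0,0,0,0,0,0,0.2]'
python3 -c "
from h import *
snap('wrist','w7')
rows([((*fr((.6019,.1687),-.204,0,0),.1925),-.204)])"
```

```text
clock: 17.22
eef_pos: [0.6017, 0.1706, 0.2384]
tool_rot: [0.102, 0.995, -0.0, -0.0]
ft_force: [1.0, -0.9, -1.4]
grip_width: 0.0309
grasp_force: 60.0
clock: 18.05
eef_pos: [0.6025, 0.1681, 0.2381]
tool_rot: [0.102, 0.995, 0.0, 0.0]
ft_force: [0.3, 0.2, -0.8]
grip_width: 0.0307
grasp_force: 60.1
[0.0013, 0.0006, 0.0911, 0.0, -0.0, -0.0001]
```

View pics/w7.png

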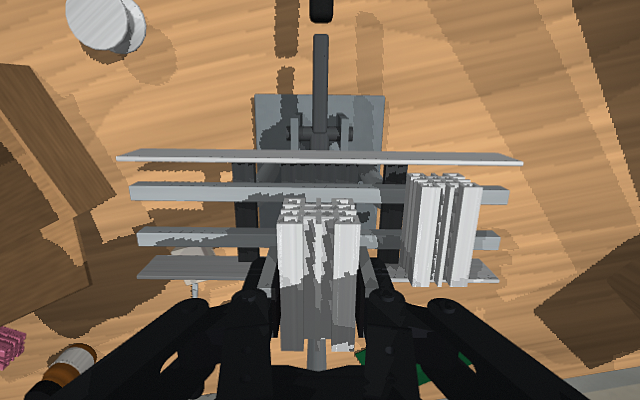

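Sink 0 lies square across both rails at (442,230). The held sink sits the same way in the grip as the first one did. Lowering it.

```bash
python3 -m pendant '[0.001,0,0.02,0,0,0,0.2,0.001,0,0.05,0,0,0,0.2,0.001,0,0.075,0,0,0,0.2,0.001,0,0.087,0,0,0,0.2,0.001,0,0.092,0,0,0,0.2,0.001,0,0.095,0,0,0,0.2,0.001,0,0.097,0,0,0,0.2,0.001,0,0.098,0,0,0,0.2,0.001,0,0.098,0,0,0,0.2,0.001,0,0.098,0,0,0,0.2]'; python3 -m pendant '[0,0,0.001,0,0,0,0.2,0,0,0.002,0,0,0,0.2,0,0,0.003,0,0,0,0.2,0,0,0.003,0,0,0,0.2,0,0,0.003,0,0,0,0.2,0,0,0.003,0,0,0,0.2,0,0,0.003,0,0,0,0.2,0,0,0.003,0,0,0,0.2,0,0,0.003,0,0,0,0.2,0,0,0.003,0,0,0,0.2]'
```

```text
clock: 18.93
eef_pos: [0.6023, 0.1686, 0.1897]
tool_rot: [0.102, 0.995, 0.0, 0.001]
ft_force: [-0.9, -0.2, -1.5]
grip_width: 0.0311
grasp_force: 60.1
clock: 19.77
eef_pos: [0.6021, 0.1686, 0.1879]
tool_rot: [0.102, 0.995, 0.0, 0.0]
ft_force: [-1.7, -0.5, 3.9]
grip_width: 0.0308
grasp_force: 60.6
```

```bash
python3 -m pendant '[0,0,0,0,0,0,0.55,0,0,0,0,0,0,0.55,0,0,0,0,0,0,0.55,0,0,0,0,0,0,0.55,0,0,-0.02,0,0,0,0.55,0,0,-0.05,0,0,0,0.55,0,0,-0.1,0,0,0,0.55,0,0,-0.13,0,0,0,0.55,0,0,-0.13,0,0,0,0.55,0,0,-0.13,0,0,0,0.55]'
python3 -c "
from h import *
rows([((.569,-.232,.21),CY)])"
```

```text
clock: 20.6
eef_pos: [0.6027, 0.1687, 0.2542]
tool_rot: [0.102, 0.995, 0.001, 0.002]
ft_force: [-0.8, -0.1, -0.3]
grip_width: 0.0471
grasp_force: 0.0
[-0.0963, -0.7986, 0.0874, 0.0003, 0.001, -0.1389]
```

```bash
python3 -m pendant '[-0.01,-0.08,0,0,0,-0.02,0.55,-0.02,-0.16,0,0,0,-0.04,0.55,-0.03,-0.24,0,0,0,-0.06,0.55,-0.04,-0.32,0.01,0,0,-0.08,0.55,-0.05,-0.4,0.02,0,0,-0.1,0.55,-0.06,-0.48,0.03,0,0,-0.12,0.55,-0.07,-0.56,0.04,0,0,-0.139,0.55,-0.08,-0.64,0.05,0,0,-0.139,0.55,-0.09,-0.72,0.07,0,0,-0.139,0.55,-0.096,-0.798,0.087,0,0,-0.139,0.55]'
python3 -m pendant '[0,0,0,0,0,0,0.55,0,0,0,0,0,0,0.55,0,0,0,0,0,0,0.55,0,0,0,0,0,0,0.55,0,0,0,0,0,0,0.55,0,0,0,0,0,0,0.55,0,0,0,0,0,0,0.55,0,0,0,0,0,0,0.55,0,0,0,0,0,0,0.55,0,0,0,0,0,0,0.55]'
python3 sk.py w8; python3 -c "
from h import *
rows([((.5592,-.2717,.034),np.radians(12))])"
```

```text
clock: 21.43
eef_pos: [0.567, -0.2337, 0.2073]
tool_rot: [-0.116, 0.993, 0.0, -0.001]
ft_force: [1.5, -0.0, -0.2]
grip_width: 0.0468
grasp_force: 0.0
clock: 22.27
eef_pos: [0.5681, -0.2316, 0.2092]
tool_rot: [-0.116, 0.993, -0.0, 0.0]
ft_force: [-0.9, -0.3, -0.1]
grip_width: 0.047
grasp_force: 0.0
[276. 158.] [ 0.5557 -0.2715] [np.float64(0.0332), np.float64(0.0635)] yaw 12.4
[ 0.56811729 -0.23174965  0.20911754]
[0.0358, -0.0736, 0.3502, -0.0, 0.0, 0.0074]
```

```bash
python3 -m pendant '[0.036,-0.074,0.05,0,0,0.007,0.6,0.036,-0.074,0.12,0,0,0.007,0.6,0.036,-0.074,0.18,0,0,0.007,0.6,0.036,-0.074,0.24,0,0,0.007,0.6,0.036,-0.074,0.29,0,0,0.007,0.6,0.036,-0.074,0.33,0,0,0.007,0.6,0.036,-0.074,0.35,0,0,0.007,0.6,0.036,-0.074,0.35,0,0,0.007,0.6,0.036,-0.074,0.35,0,0,0.007,0.6,0.036,-0.074,0.35,0,0,0.007,0.2]' && python3 -m pendant '[0,0,0,0,0,0,0.2,0,0,0,0,0,0,0.2,0,0,0,0,0,0,0.2,0,0,0,0,0,0,0.2,0,0,-0.02,0,0,0,0.2,0,0,-0.08,0,0,0,0.2,0,0,-0.16,0,0,0,0.2,0,0,-0.24,0,0,0,0.2,0,0,-0.32,0,0,0,0.2,0,0,-0.4,0,0,0,0.2]'
python3 -c "
from h import *
p=fr((.6019,.1687),-.204,0,-.07); rows([((*p,.24),-.204)])"
```

```text
clock: 23.15
eef_pos: [0.5603, -0.2727, 0.0357]
tool_rot: [-0.105, 0.994, -0.001, 0.001]
ft_force: [0.1, -0.6, 0.2]
grip_width: 0.0406
grasp_force: 0.0
clock: 23.98
eef_pos: [0.5582, -0.2716, 0.2362]
tool_rot: [-0.105, 0.994, 0.0, -0.0]
ft_force: [0.7, -0.3, -2.8]
grip_width: 0.0309
grasp_force: 60.1
[-0.2131, 0.7148, -0.0074, 0.0001, -0.0003, 0.1319]
```

```bash
python3 -m pendant '[-0.02,0.07,-0.008,0,0,0.02,0.2,-0.04,0.14,-0.008,0,0,0.04,0.2,-0.06,0.21,-0.008,0,0,0.06,0.2,-0.08,0.28,-0.008,0,0,0.08,0.2,-0.1,0.36,-0.008,0,0,0.1,0.2,-0.125,0.43,-0.008,0,0,0.12,0.2,-0.147,0.5,-0.008,0,0,0.132,0.2,-0.17,0.57,-0.008,0,0,0.132,0.2,-0.19,0.64,-0.008,0,0,0.132,0.2,-0.213,0.715,-0.008,0,0,0.132,0.2]'
python3 -m pendant '[0,0,0,0,0,0,0.2,0,0,0,0,0,0,0.2,0,0,0,0,0,0,0.2,0,0,0,0,0,0,0.2,0,0,0,0,0,0,0.2,0,0,0,0,0,0,0.2,0,0,0,0,0,0,0.2,0,0,0,0,0,0,0.2,0,0,0,0,0,0,0.2,0,0,0,0,0,0,0.2]'
python3 -c "
from h import *
snap('wrist','w9')
rows([((*fr((.6019,.1687),-.204,0,-.07),.189),-.204)])"
```

```text
clock: 24.82
eef_pos: [0.5877, 0.1011, 0.2384]
tool_rot: [0.102, 0.995, -0.0, -0.0]
ft_force: [0.7, 0.4, -1.2]
grip_width: 0.0311
grasp_force: 60.1
clock: 25.65
eef_pos: [0.5886, 0.0995, 0.238]
tool_rot: [0.102, 0.995, -0.0, 0.0]
ft_force: [0.2, -0.0, -1.8]
grip_width: 0.0309
grasp_force: 60.2
[0.0018, 0.0007, 0.0981, 0.0, 0.0, -0.0002]
```

View pics/w9.png

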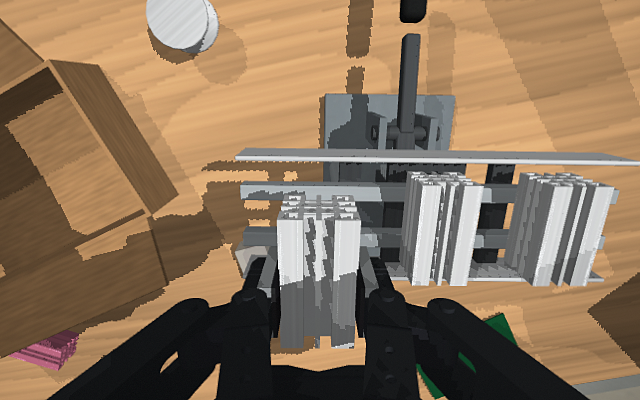

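Sinks 0 and 1 lie straight across the rails at (562,228) and (440,228), and the third is held squarely. Lowering it and releasing.

```bash
python3 -m pendant '[0.001,0,0.02,0,0,0,0.2,0.001,0,0.05,0,0,0,0.2,0.001,0,0.075,0,0,0,0.2,0.001,0,0.087,0,0,0,0.2,0.001,0,0.092,0,0,0,0.2,0.001,0,0.095,0,0,0,0.2,0.001,0,0.097,0,0,0,0.2,0.001,0,0.098,0,0,0,0.2,0.001,0,0.098,0,0,0,0.2,0.001,0,0.098,0,0,0,0.2]'; python3 -m pendant '[0,0,0.001,0,0,0,0.2,0,0,0.002,0,0,0,0.2,0,0,0.003,0,0,0,0.2,0,0,0.003,0,0,0,0.2,0,0,0.003,0,0,0,0.2,0,0,0.003,0,0,0,0.2,0,0,0.003,0,0,0,0.2,0,0,0.003,0,0,0,0.2,0,0,0.003,0,0,0,0.2,0,0,0.003,0,0,0,0.2]'; python3 -m pendant '[0,0,0,0,0,0,0.55,0,0,0,0,0,0,0.55,0,0,0,0,0,0,0.55,0,0,0,0,0,0,0.55,0,0,-0.02,0,0,0,0.55,0,0,-0.05,0,0,0,0.55,0,0,-0.1,0,0,0,0.55,0,0,-0.13,0,0,0,0.55,0,0,-0.13,0,0,0,0.55,0,0,-0.13,0,0,0,0.55]'
python3 -c "
from h import *
snap('wrist','w10')
rows([((*fr((.6019,.1687),-.204,-.165,0),.22),-.204)])"
```

```text
clock: 26.53
eef_pos: [0.5884, 0.0999, 0.1896]
tool_rot: [0.102, 0.995, 0.0, 0.001]
ft_force: [1.4, 0.0, -1.5]
grip_width: 0.0311
grasp_force: 60.2
clock: 27.37
eef_pos: [0.5882, 0.0999, 0.188]
tool_rot: [0.102, 0.995, 0.0, 0.0]
ft_force: [-1.7, -1.1, 5.4]
grip_width: 0.031
grasp_force: 60.9
clock: 28.2
eef_pos: [0.5888, 0.1, 0.254]
tool_rot: [0.102, 0.995, 0.0, 0.002]
ft_force: [-0.5, 0.5, -0.1]
grip_width: 0.0471
grasp_force: 0.0
[0.3308, 0.1403, 0.065, 0.0, 0.0001, -0.0001]
```

```bash
python3 -m pendant '[0.07,0.03,0,0,0,0,0.55,0.14,0.06,0,0,0,0,0.55,0.21,0.09,0,0,0,0,0.55,0.28,0.12,0.03,0,0,0,0.55,0.331,0.14,0.065,0,0,0,0.55,0.331,0.14,0.065,0,0,0,0.55,0.331,0.14,0.065,0,0,0,0.55,0.331,0.14,0.065,0,0,0,0.55,0.331,0.14,0.065,0,0,0,0.55,0.331,0.14,0.065,0,0,0,0.55]'
python3 -c "
from h import *
snap('wrist','w11'); snap('side','s11'); crop('s11','c7',230,190,160,130,3.5)
a=cv2.resize(cv2.imread('pics/w11.png'),None,fx=.85,fy=.85); b=cv2.imread('pics/c7.png'); b=cv2.resize(b,(300,244)); 
o=np.zeros((600,560,3),np.uint8); o[:340,:544]=a; o[345:589,:300]=b; cv2.imwrite('pics/m1.png',o)"
```

```text
clock: 29.08
eef_pos: [0.4416, 0.2017, 0.2205]
tool_rot: [0.103, 0.995, 0.0, 0.001]
ft_force: [0.2, 0.0, 0.2]
grip_width: 0.047
grasp_force: 0.0
```

View pics/m1.png

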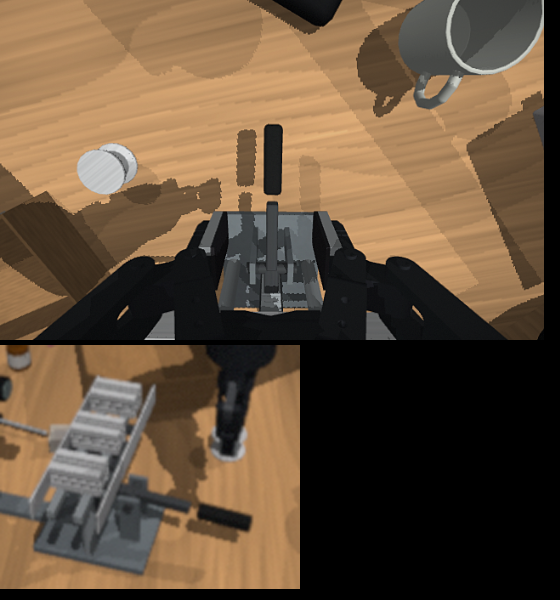

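Run:
```python
from h import *
for z in (.06,.07,.08):
    a,b=at('w11',320,147,z),at('w11',320,228,z); print(z,a,b,np.linalg.norm(a-b).round(4),((a+b)/2).round(4))
s=lambda u,v:(230+u*160/300,190+(v-345)*130/244)
print(tri('w11',(320,147),'s11',s(250,521)),tri('w11',(320,228),'s11',s(199,508)))
piv=fr((.6019,.1687),-.204,-.045,0); g=fr((.6019,.1687),-.204,-.165,0); print(piv,g)
```

```text
0.06 [0.4082 0.2106 0.06  ] [0.4799 0.1959 0.06  ] 0.0732 [0.444  0.2032 0.06  ]
0.07 [0.4066 0.2108 0.07  ] [0.4757 0.1967 0.07  ] 0.0705 [0.4412 0.2037 0.07  ]
0.08 [0.405  0.2111 0.08  ] [0.4715 0.1975 0.08  ] 0.0679 [0.4382 0.2043 0.08  ]
(array([0.4073, 0.2107, 0.066 ]), np.float64(0.0)) (array([0.4729, 0.1976, 0.0734]), np.float64(0.0027))
[0.55783312 0.17781646] [0.44032143 0.20212702]
```

Composite shows all three sinks lying across the rails (side view, lower left). In the full wrist frame the handle runs from (320,147) to (320,228). I'll grasp it at about (0.441, 0.203, 0.062).

Run:
```python
from h import *
rows([((.440,.203,.069),-.204,-.12)])
print('stroke rows rel to a0, tool tilted a0')
a0=.12
P=lambda a:np.array([-.12*np.cos(a)-.006*np.sin(a),-.12*np.sin(a)+.006*np.cos(a)])
def rel(a0,a):
    d=P(a)-P(a0); # lift x,z ; tool axes at a0: X=-(x dir rotated), Z=-n
    X=np.array([-np.cos(a0),-np.sin(a0)]); Z=-np.array([-np.sin(a0),np.cos(a0)])
    return (np.array([d@X,d@Z])/.5).round(4), round(-(a-a0)/np.pi,4)
for A,B in ((.12,-.27),(-.27,.27),(.27,-.27)):
    print(A,B); [print(round(a,3),*rel(A,a)) for a in np.linspace(A,B,9)[1:]]
```

```text
[0.0034, 0.0021, 0.3027, 0.0001, -0.0379, -0.0006]
stroke rows rel to a0, tool tilted a0
0.12 -0.27
0.071 [-0.0009 -0.0117] 0.0155
0.022 [-0.0023 -0.0233] 0.031
-0.026 [-0.0043 -0.0348] 0.0466
-0.075 [-0.0069 -0.0463] 0.0621
-0.124 [-0.01   -0.0576] 0.0776
-0.172 [-0.0137 -0.0687] 0.0931
-0.221 [-0.0179 -0.0796] 0.1086
-0.27 [-0.0226 -0.0903] 0.1241
-0.27 0.27
-0.202 [0.0003 0.0162] -0.0215
-0.135 [-0.0006  0.0324] -0.043
-0.068 [-0.0025  0.0485] -0.0645
0.0 [-0.0055  0.0645] -0.0859
0.068 [-0.0096  0.0801] -0.1074
0.135 [-0.0147  0.0955] -0.1289
0.202 [-0.0208  0.1105] -0.1504
0.27 [-0.028   0.1251] -0.1719
0.27 -0.27
0.202 [-0.0014 -0.0162] 0.0215
0.135 [-0.0038 -0.0322] 0.043
0.068 [-0.0073 -0.048 ] 0.0645
0.0 [-0.0119 -0.0636] 0.0859
-0.068 [-0.0175 -0.0788] 0.1074
-0.135 [-0.0241 -0.0936] 0.1289
-0.202 [-0.0318 -0.1079] 0.1504
-0.27 [-0.0403 -0.1217] 0.1719
```

```bash
python3 -m pendant '[0.003,0.002,0.07,0,-0.02,0,0.55,0.003,0.002,0.14,0,-0.038,0,0.55,0.003,0.002,0.2,0,-0.038,0,0.55,0.003,0.002,0.25,0,-0.038,0,0.55,0.003,0.002,0.28,0,-0.038,0,0.55,0.003,0.002,0.295,0,-0.038,0,0.55,0.003,0.002,0.302,0,-0.038,0,0.55,0.003,0.002,0.302,0,-0.038,0,0.55,0.003,0.002,0.302,0,-0.038,0,0.55,0.003,0.002,0.302,0,-0.038,0,0.55]'; python3 -m pendant '[0,0,0,0,0,0,0,0,0,0,0,0,0,0,0,0,0,0,0,0,0,0,0,0,0,0,0,0,0,0,0,0,0,0,0,0,0,0,0,0,0,0,0,0,0,0,0,0,0,0,0,0,0,0,0,0,0,0,0,0,0,0,0,0,0,0,0,0,0,0]'; python3 -m pendant '[-0.0009,0,-0.0117,0,0.0155,0,0,-0.0023,0,-0.0233,0,0.031,0,0,-0.0043,0,-0.0348,0,0.0466,0,0,-0.0069,0,-0.0463,0,0.0621,0,0,-0.01,0,-0.0576,0,0.0776,0,0,-0.0137,0,-0.0687,0,0.0931,0,0,-0.0179,0,-0.0796,0,0.1086,0,0,-0.0179,0,-0.0796,0,0.1086,0,0,-0.0179,0,-0.0796,0,0.1086,0,0,-0.0179,0,-0.0796,0,0.1086,0,0]'
```

```text
clock: 30.02
eef_pos: [0.4402, 0.2038, 0.0703]
tool_rot: [0.102, 0.993, -0.005, 0.061]
ft_force: [0.9, -0.3, -0.3]
grip_width: 0.0474
grasp_force: 0.0
clock: 30.85
eef_pos: [0.4398, 0.2047, 0.0698]
tool_rot: [0.102, 0.993, -0.004, 0.06]
ft_force: [1.1, 5.6, 0.2]
grip_width: 0.0172
grasp_force: 60.1
clock: 31.68
eef_pos: [0.4437, 0.2038, 0.1101]
tool_rot: [0.101, 0.989, 0.013, -0.11]
ft_force: [-0.5, 7.2, 1.3]
grip_width: 0.0171
grasp_force: 66.2
```

```bash
python3 -m pendant '[0,0.003,-0.002,0,0.003,0,0,0,0.003,-0.004,0,0.005,0,0,0,0.003,-0.006,0,0.008,0,0,0,0.003,-0.008,0,0.01,0,0,0,0.003,-0.008,0,0.01,0,0,0,0.003,-0.008,0,0.01,0,0,0,0.003,-0.008,0,0.01,0,0,0,0.003,-0.008,0,0.01,0,0,0,0.003,-0.008,0,0.01,0,0,0,0.003,-0.008,0,0.01,0,0]'
```

```text
clock: 32.52
eef_pos: [0.4437, 0.2039, 0.1107]
tool_rot: [0.101, 0.987, 0.013, -0.127]
ft_force: [0.8, 5.9, -19.0]
grip_width: 0.0169
grasp_force: 62.8
```

```bash
python3 -m pendant '[0.0003,0,0.0162,0,-0.0215,0,0,-0.0006,0,0.0324,0,-0.043,0,0,-0.0025,0,0.0485,0,-0.0645,0,0,-0.0055,0,0.0645,0,-0.0859,0,0,-0.0096,0,0.0801,0,-0.1074,0,0,-0.0147,0,0.0955,0,-0.1289,0,0,-0.0208,0,0.1105,0,-0.1504,0,0,-0.026,0,0.122,0,-0.1672,0,0,-0.026,0,0.122,0,-0.1672,0,0,-0.026,0,0.122,0,-0.1672,0,0]'
python3 -c "
from h import *
snap('side','s12'); snap('top','t12')"
```

```text
clock: 33.35
eef_pos: [0.442, 0.2043, 0.0525]
tool_rot: [0.101, 0.985, -0.014, 0.136]
ft_force: [-0.2, -0.7, 5.3]
grip_width: 0.017
grasp_force: 66.2
```

```bash
python3 -m pendant '[-0.0014,0,-0.0162,0,0.0215,0,0,-0.0038,0,-0.0322,0,0.043,0,0,-0.0073,0,-0.048,0,0.0645,0,0,-0.0119,0,-0.0636,0,0.0859,0,0,-0.0175,0,-0.0788,0,0.1074,0,0,-0.0241,0,-0.0936,0,0.1289,0,0,-0.0318,0,-0.1079,0,0.1504,0,0,-0.0383,0,-0.1187,0,0.1672,0,0,-0.0383,0,-0.1187,0,0.1672,0,0,-0.0383,0,-0.1187,0,0.1672,0,0]'; python3 -m pendant '[0.0003,0,0.0162,0,-0.0215,0,0,-0.0006,0,0.0324,0,-0.043,0,0,-0.0025,0,0.0485,0,-0.0645,0,0,-0.0055,0,0.0645,0,-0.0859,0,0,-0.0096,0,0.0801,0,-0.1074,0,0,-0.0147,0,0.0955,0,-0.1289,0,0,-0.0208,0,0.1105,0,-0.1504,0,0,-0.026,0,0.122,0,-0.1672,0,0,-0.026,0,0.122,0,-0.1672,0,0,-0.026,0,0.122,0,-0.1672,0,0]'
python3 -c "
from h import *
snap('side','s13')
a=[cv2.resize(cv2.imread(f'pics/{f}.png')[190:310,235:375],None,fx=2.6,fy=2.6) for f in('s11','s12','s13')]
cv2.imwrite('pics/m2.png',np.vstack([np.hstack(a[:2]),np.hstack([a[2],a[2]*0])])[:600])"
```

```text
clock: 34.28
eef_pos: [0.4437, 0.2038, 0.1113]
tool_rot: [0.102, 0.986, 0.013, -0.128]
ft_force: [0.3, 5.1, -11.8]
grip_width: 0.0168
grasp_force: 64.5
clock: 35.12
eef_pos: [0.4419, 0.2044, 0.0526]
tool_rot: [0.101, 0.985, -0.014, 0.136]
ft_force: [-1.0, -0.6, 7.1]
grip_width: 0.017
grasp_force: 68.0
```

View pics/m2.png

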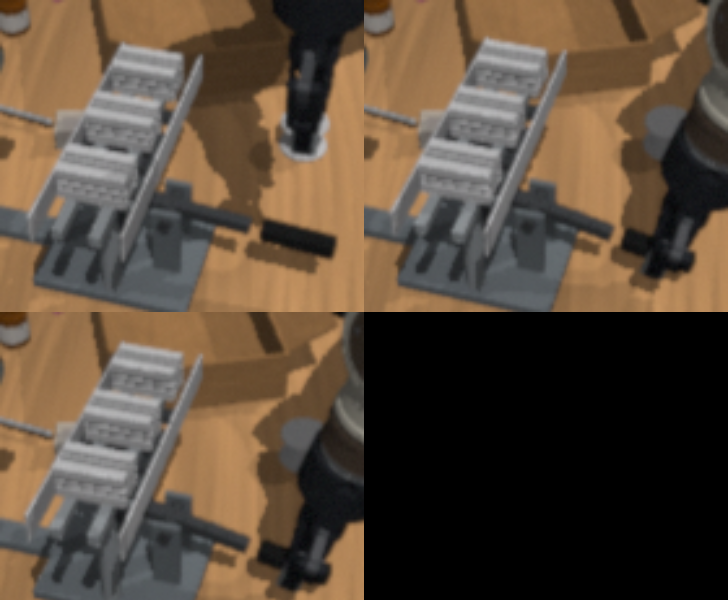

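Rails rise with each stroke (near sink's top edge goes 146 → 140 → 133 in the panels) and the sinks stay put. Continuing to pump.

```bash
python3 -m pendant '[-0.0014,0,-0.0162,0,0.0215,0,0,-0.0038,0,-0.0322,0,0.043,0,0,-0.0073,0,-0.048,0,0.0645,0,0,-0.0119,0,-0.0636,0,0.0859,0,0,-0.0175,0,-0.0788,0,0.1074,0,0,-0.0241,0,-0.0936,0,0.1289,0,0,-0.0318,0,-0.1079,0,0.1504,0,0,-0.0383,0,-0.1187,0,0.1672,0,0,-0.0383,0,-0.1187,0,0.1672,0,0,-0.0383,0,-0.1187,0,0.1672,0,0]'; python3 -m pendant '[0.0003,0,0.0162,0,-0.0215,0,0,-0.0006,0,0.0324,0,-0.043,0,0,-0.0025,0,0.0485,0,-0.0645,0,0,-0.0055,0,0.0645,0,-0.0859,0,0,-0.0096,0,0.0801,0,-0.1074,0,0,-0.0147,0,0.0955,0,-0.1289,0,0,-0.0208,0,0.1105,0,-0.1504,0,0,-0.026,0,0.122,0,-0.1672,0,0,-0.026,0,0.122,0,-0.1672,0,0,-0.026,0,0.122,0,-0.1672,0,0]'; python3 -m pendant '[-0.0014,0,-0.0162,0,0.0215,0,0,-0.0038,0,-0.0322,0,0.043,0,0,-0.0073,0,-0.048,0,0.0645,0,0,-0.0119,0,-0.0636,0,0.0859,0,0,-0.0175,0,-0.0788,0,0.1074,0,0,-0.0241,0,-0.0936,0,0.1289,0,0,-0.0318,0,-0.1079,0,0.1504,0,0,-0.0383,0,-0.1187,0,0.1672,0,0,-0.0383,0,-0.1187,0,0.1672,0,0,-0.0383,0,-0.1187,0,0.1672,0,0]'; python3 -m pendant '[0.0003,0,0.0162,0,-0.0215,0,0,-0.0006,0,0.0324,0,-0.043,0,0,-0.0025,0,0.0485,0,-0.0645,0,0,-0.0055,0,0.0645,0,-0.0859,0,0,-0.0096,0,0.0801,0,-0.1074,0,0,-0.0147,0,0.0955,0,-0.1289,0,0,-0.0208,0,0.1105,0,-0.1504,0,0,-0.026,0,0.122,0,-0.1672,0,0,-0.026,0,0.122,0,-0.1672,0,0,-0.026,0,0.122,0,-0.1672,0,0]'
python3 -c "
from h import *
snap('side','s14')"
```

```text
clock: 36.0
eef_pos: [0.4436, 0.2039, 0.1118]
tool_rot: [0.102, 0.987, 0.013, -0.128]
ft_force: [0.6, 4.8, -10.3]
grip_width: 0.0171
grasp_force: 64.1
clock: 36.83
eef_pos: [0.4415, 0.2044, 0.0528]
tool_rot: [0.101, 0.985, -0.014, 0.136]
ft_force: [-1.9, -0.4, 7.5]
grip_width: 0.0171
grasp_force: 67.5
clock: 37.67
eef_pos: [0.4435, 0.2039, 0.1122]
tool_rot: [0.102, 0.987, 0.013, -0.127]
ft_force: [0.0, 5.3, -7.9]
grip_width: 0.0172
grasp_force: 64.3
clock: 38.5
eef_pos: [0.4413, 0.2045, 0.0531]
tool_rot: [0.101, 0.985, -0.013, 0.136]
ft_force: [-2.2, -1.5, 9.7]
grip_width: 0.017
grasp_force: 67.7
```

```bash
python3 -m pendant '[-0.0014,0,-0.0162,0,0.0215,0,0,-0.0038,0,-0.0322,0,0.043,0,0,-0.0073,0,-0.048,0,0.0645,0,0,-0.0119,0,-0.0636,0,0.0859,0,0,-0.0175,0,-0.0788,0,0.1074,0,0,-0.0241,0,-0.0936,0,0.1289,0,0,-0.0318,0,-0.1079,0,0.1504,0,0,-0.0383,0,-0.1187,0,0.1672,0,0,-0.0383,0,-0.1187,0,0.1672,0,0,-0.0383,0,-0.1187,0,0.1672,0,0]'; python3 -m pendant '[0.0003,0,0.0162,0,-0.0215,0,0,-0.0006,0,0.0324,0,-0.043,0,0,-0.0025,0,0.0485,0,-0.0645,0,0,-0.0055,0,0.0645,0,-0.0859,0,0,-0.0096,0,0.0801,0,-0.1074,0,0,-0.0147,0,0.0955,0,-0.1289,0,0,-0.0208,0,0.1105,0,-0.1504,0,0,-0.026,0,0.122,0,-0.1672,0,0,-0.026,0,0.122,0,-0.1672,0,0,-0.026,0,0.122,0,-0.1672,0,0]'
python3 -c "
from h import *
snap('side','s15')
g=lambda f:cv2.cvtColor(cv2.imread(f'pics/{f}.png'),6)
t=g('s12')[235:272,253:290]
for f in('s11','s12','s13','s14','s15'):
    r=cv2.matchTemplate(g(f)[150:320,200:330],t,cv2.TM_CCOEFF_NORMED); print(f,cv2.minMaxLoc(r)[1::2])
d=.155
for k in range(6): print(k,proj('s12',np.r_[fr((.6019,.1687),-.204,0,.07),d+.01*k+.016]).round(1))
"
```

```text
clock: 39.38
eef_pos: [0.4433, 0.2039, 0.1125]
tool_rot: [0.102, 0.987, 0.013, -0.127]
ft_force: [-0.8, 3.5, -7.6]
grip_width: 0.0169
grasp_force: 64.6
clock: 40.22
eef_pos: [0.4411, 0.2046, 0.0533]
tool_rot: [0.101, 0.985, -0.013, 0.136]
ft_force: [-2.9, -1.3, 11.1]
grip_width: 0.0169
grasp_force: 68.2
s11 (0.9392744302749634, (53, 87))
s12 (0.9999991059303284, (53, 85))
s13 (0.9376839399337769, (53, 82))
s14 (0.9180583953857422, (52, 75))
s15 (0.9170020818710327, (52, 71))
0 [271.2 257.2]
1 [271.  253.8]
2 [270.7 250.5]
3 [270.4 247. ]
4 [270.1 243.5]
5 [269.8 240. ]
```

```bash
python3 -m pendant '[-0.0014,0,-0.0162,0,0.0215,0,0,-0.0038,0,-0.0322,0,0.043,0,0,-0.0073,0,-0.048,0,0.0645,0,0,-0.0119,0,-0.0636,0,0.0859,0,0,-0.0175,0,-0.0788,0,0.1074,0,0,-0.0241,0,-0.0936,0,0.1289,0,0,-0.0318,0,-0.1079,0,0.1504,0,0,-0.0383,0,-0.1187,0,0.1672,0,0,-0.0383,0,-0.1187,0,0.1672,0,0,-0.0383,0,-0.1187,0,0.1672,0,0]'; python3 -m pendant '[0.0003,0,0.0162,0,-0.0215,0,0,-0.0006,0,0.0324,0,-0.043,0,0,-0.0025,0,0.0485,0,-0.0645,0,0,-0.0055,0,0.0645,0,-0.0859,0,0,-0.0096,0,0.0801,0,-0.1074,0,0,-0.0147,0,0.0955,0,-0.1289,0,0,-0.0208,0,0.1105,0,-0.1504,0,0,-0.026,0,0.122,0,-0.1672,0,0,-0.026,0,0.122,0,-0.1672,0,0,-0.026,0,0.122,0,-0.1672,0,0]'
python3 -c "
from h import *
snap('side','s16')
g=lambda f:cv2.cvtColor(cv2.imread(f'pics/{f}.png'),6)
t=g('s15')[215:262,248:292]
for f in('s14','s15','s16'):
    r=cv2.matchTemplate(g(f)[150:320,200:330],t,cv2.TM_CCOEFF_NORMED); print(f,cv2.minMaxLoc(r)[1::2])
"
```

```text
clock: 41.1
eef_pos: [0.4433, 0.2039, 0.1128]
tool_rot: [0.102, 0.987, 0.013, -0.127]
ft_force: [0.3, 3.5, -6.8]
grip_width: 0.0168
grasp_force: 64.7
clock: 41.93
eef_pos: [0.4409, 0.2046, 0.0533]
tool_rot: [0.101, 0.985, -0.014, 0.137]
ft_force: [-3.0, -0.4, 9.9]
grip_width: 0.017
grasp_force: 68.6
s14 (0.9341709613800049, (48, 69))
s15 (1.0, (48, 65))
s16 (0.9543197154998779, (48, 65))
```

The last stroke gave no rise, so the rails look topped out. Letting go, backing off, and checking.

```bash
python3 -m pendant '[0,0,0,0,0,0,0.55,0,0,0,0,0,0,0.55,0,0,0,0,0,0,0.55,0,0,0,0,0,0,0.55,0,0,-0.05,0,0,0,0.55,0,0,-0.12,0,0,0,0.55,0,0,-0.19,0,0.03,0,0.55,0,0,-0.26,0,0.06,0,0.55,0,0,-0.33,0,0.086,0,0.55,0,0,-0.4,0,0.086,0,0.55]'
python3 -m pendant '[0,0,-0.08,0,0,0,0.55,0,0,-0.16,0,0,0,0.55,0,0,-0.2,0,0,0,0.55,0,0,-0.2,0,0,0,0.55,0,0,-0.2,0,0,0,0.55,0,0,-0.2,0,0,0,0.55,0,0,-0.2,0,0,0,0.55,0,0,-0.2,0,0,0,0.55,0,0,-0.2,0,0,0,0.55,0,0,-0.2,0,0,0,0.55]'
python3 -c "
from h import *
for n in('wrist','side','top'): snap(n,n+'9')
a=cv2.resize(cv2.imread('pics/wrist9.png'),(480,300)); b=cv2.resize(cv2.imread('pics/side9.png')[130:310,220:400],(300,300)); c=cv2.resize(cv2.imread('pics/top9.png')[110:260,180:460],(560,300))
o=np.zeros((600,780,3),np.uint8); o[:300,:480]=a;o[:300,480:]=b;o[300:,:560]=c; cv2.imwrite('pics/m3.png',o)"
```

```text
clock: 42.82
eef_pos: [0.3892, 0.215, 0.2457]
tool_rot: [0.103, 0.995, -0.0, -0.0]
ft_force: [1.7, 1.5, -0.0]
grip_width: 0.0467
grasp_force: 0.0
clock: 43.65
eef_pos: [0.3874, 0.2152, 0.343]
tool_rot: [0.102, 0.995, -0.001, 0.0]
ft_force: [-0.6, 0.1, -0.3]
grip_width: 0.0469
grasp_force: 0.0
```

View pics/m3.png

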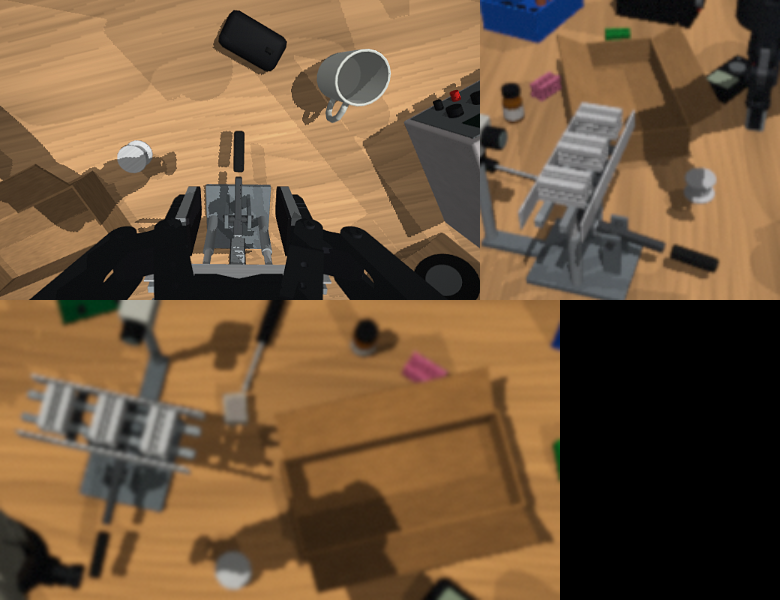

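```bash
python3 -c "
from h import *
print(tri('top9',(273.5,195),'side9',(311.8,196)))
for k in (.05,.06): print(k,proj('side9',np.r_[fr((.6019,.1687),-.204,-.038,-.12),.15+k]),proj('top9',np.r_[fr((.6019,.1687),-.204,-.038,-.12),.15+k]))
"
```

```text
(array([0.5366, 0.0613, 0.2091]), np.float64(0.0006))
0.05 [310.42489127 198.38633117] [274.78734104 194.24558687]
0.06 [310.43856308 195.12236958] [274.43952242 193.43147515]
```

All three sinks lie across the rails, the flaps are folded back and the carton is empty. The guard tip triangulates to 0.209 m, which puts the rails at about 59 mm of rise. Handing in.

```bash
python3 -c "
from h import *
print(bot.job_done())"
```

```text
the job is handed in; nothing more can be done
None
```

I handed the job in: both flaps are folded back, all three heat sinks that were in the carton lie across the rails, and the rails measured about 59 mm up, with the lever released; the hand-in returned no verdict.

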